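# Seat a probe thermometer in the check block and start the check

## Robot

A 6-joint arm with a two-finger parallel gripper is mounted at the origin on a cart in front of the work surface, level with it; the furniture and walls round the work are solid. World frame = base frame: x ahead of the robot, y to its left, z up, the work surface at z = 0. Lengths are in mm, angles in rad, forces in N, time in s.
With the tool pointing down it reaches from about 225 to 875 mm from the base axis. Payload 3.4 kg.
Tool frame: the origin (TCP) lies midway between the tips of the shut fingers; the grasp point (between the pads) lies 19 mm behind it; z points along the fingers, y is the direction in which the jaws open and shut (so a half turn about z gives the same grasp; the last joint's range is limited). The gripper opens to 85 mm and grips with 20 to 120 N. Pads are 22 mm wide; open, the fingers measure 114 mm over their backs; the gripper's body (76 mm by 85 mm) begins 54 mm behind the grasp point. The pads swing forward as they close: fully open they stand 13 mm farther back than shut.
Start: joints at [1.201, 0.276, 1.505, -0, 1.361, -0.121], TCP at [141.604, 557.325, 231.328] pointing down, gripper open.
Joint ranges: [-2.89, 2.89], [-0.75, 2.08], [0.22, 2.7], [-1.18, 4.32], [0.11, 2.71], [-2.7, 2.7]. Speed limits (rad/s): [2.57, 2.57, 3.14, 3.14, 3.14, 3.14].

## Interface

Orientations are given as a unit quaternion [x, y, z, w].
In Python, from plant import robot gives the robot as it stands.
- The arm moves only by the tool send_rows, never from a script. Its argument "increments" is one flat list of numbers, 7 for each row, row after row: the shift along the tool's x, y, z in cm, then the turn, a rotation vector about the tool's x, y, z in rad, then the closure, from 0 (fully open) to 1 (shut). In form: [x, y, z, rx, ry, rz, gripper, x, y, z, rx, ry, rz, gripper, ...]. A call has exactly 8 rows; each row is the pose to reach, as a shift and turn from the pose commanded when the call began, along the tool's axes at that moment; what a row does not reach only later rows make up. A row lasts 1/8 s, in which the tool goes at most 62.5 mm and 10.7 degrees, less where a joint would pass 70% of its speed; a pose out of reach is approached as far as the arm can. A call with a gripper value outside its range is refused whole. The fingers move at their own pace and stop on an object; "newtons" is the grip in N (left out, the last holds). Time passes only in rows, so rows that repeat a pose let the fingers close, or fill a call up. It gives the time, the measured TCP pose, the force and the opening at its end, in the units of the state.
- robot.state(): the state, without advancing time (a new reading comes with each control period).
- robot.capture(name): name is "scene" or "top"; returns the picture (400x640x3 uint8, red, green, blue); there is no depth.
- robot.calibration(name): a dict with "camera_matrix" (3x3 intrinsics, pixels), "cam_to_world" (4x4, takes a point from camera to world coordinates). Camera axes: x right, y down, z forward; pixel columns grow to the right and rows downward; lengths in mm; the calibration is good to about 2 mm. A picture is of the moment at which its call begins. calibration takes no time and is no camera call.
- robot.hand_in(): hands the job in, once; it reports no verdict.
The state is a dict: "time_s": time; "q": joint angles; "dq": joint speeds; "effort": joint torques, N m; "eef_pos": TCP position; "ee_rot": TCP orientation; "wrist_force": force on the tool from outside, world axes, zero at the start; "torque": the same for the moment, N m; "width": opening from 0.0 (shut) to 1.0 (fully open).
Only numpy, scipy, OpenCV 4.12 (cv2) and the standard library are available. Lean on these libraries where they do the work, as an engineer would, in place of code of your own. Each camera call takes 0.05 s, during which the arm holds its last target.

## Task

Do the daily thermometer check: take the probe thermometer out of its stand and push its stem gently down one of the two wells of the check block until you feel it bottom, then look at the red insertion line on the stem. If the line stops well above the mouth, something is lying in that well: draw the probe out and bottom it in the other well, where the line goes down to the mouth. Leave it standing there, let go and then press the green start button, without forcing the stem or disturbing the things standing around.

Things in the scene. Friction and masses are not known exactly. Their poses are not given: they have to be found in the camera images.
- probe: Pen-type probe thermometer, about 90 g, upright in the stand at the start. Origin at the tip of the stem; z runs up to the handle. Steel stem 8 mm thick, 80 mm long, its last 5 mm tapering to 4.5 mm. White handle with blue collar: 30 mm along x, 24 mm along y (grip it across y), from 80 to 158 mm above the tip. In the stand the handle's flat underside rests on the stand's top.
- probe_tip (a point): The tip of the probe's stem (the probe's origin).
- probe_line (a point): Centre of the red insertion line round the stem, 68 mm above the tip. With the stem bottomed in the clear well it is at the mouth or up to 10 mm below it; over the stuck cap it stands 13 to 19 mm above the mouth.
- probe_stand: Fixed grey docking stand: 34 mm square column, 84 mm high, on a 52 mm square foot 10 mm high, with an upright hole 11 mm wide in its top in which the stem hangs. Origin at the centre of its underside, z up.
- check_block: Fixed thermometer check block, 110 mm along x, 132 mm along y, its top 86 mm above the worktop: white housing with a blank display and the green start button at the -y side, bare metal block with two wells at the +y side. Origin on the worktop near its middle; -x is its front. Push the stem until the bottom carries about 5 to 12 N on top of the drag; more than 25 N on its tip harms it.
- well_a (a point): Centre of the mouth of the front (-x) well, level with the block's top (x -22, y +38, z 86 mm from the block's origin). Both wells are upright blind holes 10 mm wide and 69 to 75 mm deep (it differs). Sprung balls 14 mm below each mouth grip the stem, with a drag of about 4 to 8 N. The bottom is a disc on a stiff spring: 1.5 N to start, about 19 N for its full 2.5 mm, then hard.
- well_b (a point): Centre of the mouth of the rear (+x) well (x +22, y +38, z 86 mm from the block's origin), made like well_a. In one of the two wells, and it may be either, a lost rubber tip cap is stuck at the bottom, out of sight, and stops the stem about 20 mm early; it cannot be got out and stays there.
- start (a joint): Travel of the green start button, in m: 0 out, 0.005 fully down; sprung, fully down takes 5 N and it comes back by itself. It counts as pressed beyond 0.003.
- start_top (a point): Centre of the top of the green start button (26 mm wide, in a black collar 42 mm wide whose top stands 5 mm lower), at x -15, y -40 mm from the block's origin; pressed straight down. Its top is 104 mm above the worktop, not pressed.
- film_spare: Bystander: spare roll of sealing film standing on end, 68 mm wide, 112 mm high, origin under its centre.
- sauce_cup: Bystander: small lidded sauce cup, 73 mm wide, 49 mm high, origin under its centre.
- jigger: Bystander: steel double measure, waisted, 45 mm wide, 78 mm high, behind the check block, origin under its centre.
There are look-alikes about, which are no part of the job. What is shaped like the probe but brown or turquoise is not meant.

How it is judged (in metres and radians):
On the way, in this order (a step that is already met when the one before it is completed fails the run):
1. the stem is bottomed in the clear well: tip pressed on the bottom with more than 2 N, insertion line no more than 1.5 mm above the mouth, probe upright ((horizontal distance between probe_tip and well_a below 0.003 m or horizontal distance between probe_tip and well_b below 0.003 m) and z of probe_tip in the frame of check_block below 0.0195 m and angle between probe's own z axis and vertical below 0.07 rad and contact force between probe_c0 and anything else above 2 N), for 0.1 s.
2. with the probe home and let go, the start button is pressed ((horizontal distance between probe_tip and well_a below 0.003 m or horizontal distance between probe_tip and well_b below 0.003 m) and z of probe_tip in the frame of check_block below 0.0195 m and angle between probe's own z axis and vertical below 0.07 rad and value of joint start above 0.003 m and contact force between the fingers and probe below 0.3 N), for 0.05 s.
At the end, for the whole second after the job is handed in: The probe stands upright (within 4 degrees) and at rest in the clear well of the check block, its insertion line no more than 1.5 mm above the mouth, and the start button is out again ((horizontal distance between probe_tip and well_a below 0.003 m or horizontal distance between probe_tip and well_b below 0.003 m) and z of probe_tip in the frame of check_block below 0.0195 m and angle between probe's own z axis and vertical below 0.07 rad and linear speed of probe below 0.01 m/s and value of joint start below 0.001 m); the robot touches nothing.
It fails at once if the tip of the stem is pushed on anything with more than 25 N (contact force between probe_c0 and anything else above 25 N).
It fails at once if the start button is pressed while the probe is not home in the clear well (value of joint start above 0.003 m and not ((horizontal distance between probe_tip and well_a below 0.003 m or horizontal distance between probe_tip and well_b below 0.003 m) and z of probe_tip in the frame of check_block below 0.0195 m)).
It fails at once if the film roll, the jigger or the sauce cup is moved more than 20 mm (distance of any of film_spare, jigger, sauce_cup from where it was at the start of the episode above 0.02 m).
It also fails if it takes over 67 s, if anything falls off the work surface, if the arm or the gripper's body presses on something with over 40 N, if the wrist force passes 120 N, or if a joint passes its speed limit or range.

## Working session

There is one attempt and no reset: what is moved stays moved. The work goes in short steps, Python scripts to look and compute and a tool call to move; the robot and the scene stay as the last step left them, time stands still between calls to the robot, and variables do not carry over. Pictures are saved under pics/ and viewed, and the job is handed in when it is done.

Besides the shell and the picture viewer there is one more tool, called after "Call:" in YAML: its name, and indented under it one key for each argument. send_rows: Moves the arm, as the interface text tells. Its arguments: {"type":"object","properties":{"increments":{"type":"array"},"newtons":{"type":"number"}},"required":["increments"]}

```bash
mkdir -p pics; ls
python3 - <<'E'
from plant import robot
import cv2,numpy as np
for n in("scene","top"):
    im=robot.capture(n);cv2.imwrite(f"pics/{n}0.png",im[:,:,::-1])
    c=robot.calibration(n);print(n,np.round(c["camera_matrix"],1).tolist(),np.round(c["cam_to_world"],3).tolist())
s=robot.state();print(s)
E
```

```text
pics
scene [[388.4, 0.0, 318.3], [0.0, 388.4, 198.8], [0.0, 0.0, 1.0]] [[-0.916, 0.178, -0.359, 782.12], [0.401, 0.444, -0.801, 855.316], [0.016, -0.878, -0.478, 513.859], [0.0, 0.0, 0.0, 1.0]]
top [[459.7, 0.0, 311.7], [0.0, 459.7, 201.1], [0.0, 0.0, 1.0]] [[-0.008, -0.991, 0.132, 339.399], [-0.999, 0.003, -0.04, 204.868], [0.039, -0.132, -0.99, 940.694], [0.0, 0.0, 0.0, 1.0]]
{'time_s': 0.1, 'q': array([ 1.20101379e+00,  2.76576283e-01,  1.50602065e+00,  9.17461761e-06,
        1.36070413e+00, -1.20996954e-01]), 'dq': array([-0.00044924, -0.00030981, -0.00309975, -0.00043887,  0.00202178,
        0.0008266 ]), 'effort': array([-3.26487100e-05, -4.17703664e+01, -2.46404815e+01, -1.64206449e-04,
        6.03713168e-03, -1.61575082e-05]), 'eef_pos': array([141.40821519, 556.85134165, 230.49519524]), 'ee_rot': array([ 1.24073147e-01,  9.92272707e-01, -8.27525778e-04, -2.11867073e-04]), 'wrist_force': array([0.56662602, 0.05686405, 1.02850833]), 'torque': array([-0.04492505, -0.03984516, -0.03753951]), 'width': 0.9978366317283915}
```

View pics/scene0.png

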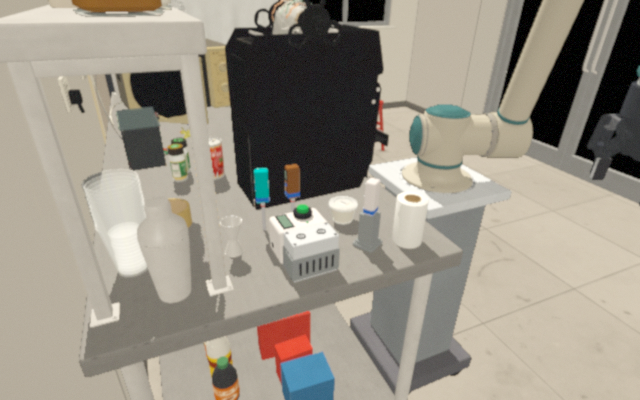

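View pics/top0.png

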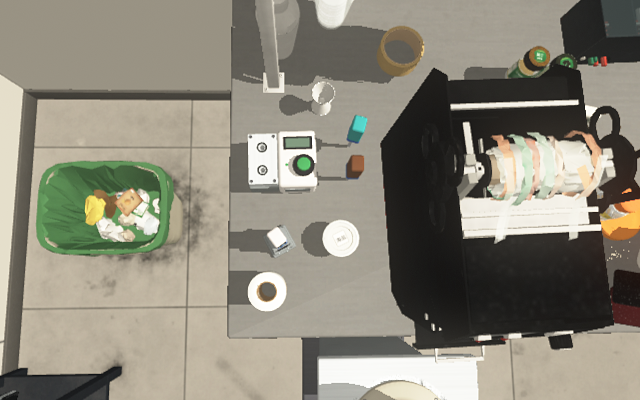

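Run:
```python
import cv2
a=cv2.imread("pics/scene0.png");b=cv2.imread("pics/top0.png")
cv2.imwrite("pics/s_crop.png",cv2.resize(a[150:290,240:440],None,fx=4,fy=4,interpolation=cv2.INTER_CUBIC))
cv2.imwrite("pics/t_crop.png",cv2.resize(b[110:270,230:370],None,fx=3.7,fy=3.7,interpolation=cv2.INTER_CUBIC))
```

```text
(no output)
```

View pics/s_crop.png

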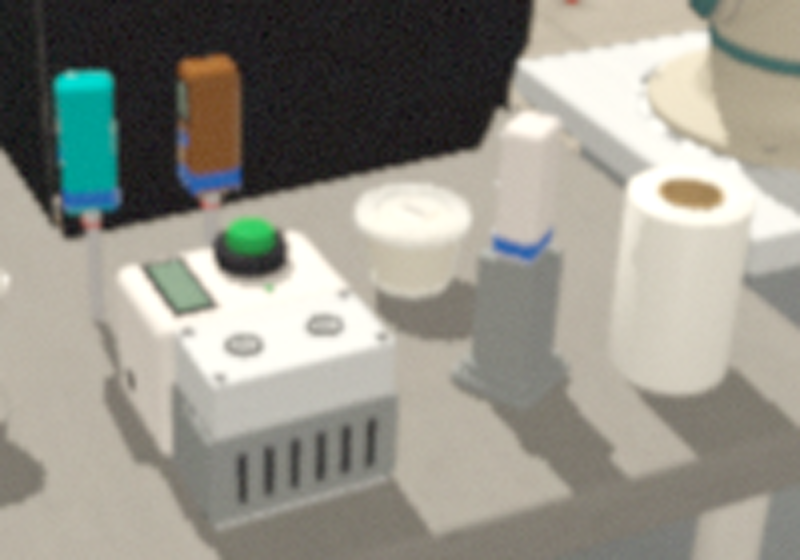

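View pics/t_crop.png

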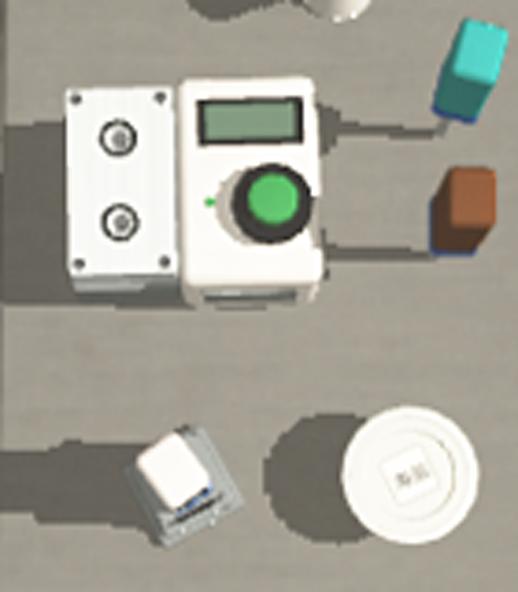

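```bash
cat > h.py <<'E'
import cv2,numpy as np
from plant import robot
C={n:robot.calibration(n) for n in("scene","top")}
def ray(n,u,v):
    K=C[n]["camera_matrix"];T=C[n]["cam_to_world"]
    d=T[:3,:3]@np.linalg.inv(K)@np.array([u,v,1.]);return T[:3,3],d/np.linalg.norm(d)
def plane(n,u,v,z):
    o,d=ray(n,u,v);return o+d*(z-o[2])/d[2]
def tri(p,q):
    o1,d1=ray("scene",*p);o2,d2=ray("top",*q)
    A=np.c_[d1,-d2];t=np.linalg.lstsq(A,o2-o1,rcond=None)[0]
    a,b=o1+t[0]*d1,o2+t[1]*d2;return (a+b)/2,np.linalg.norm(a-b)
def proj(n,P):
    T=np.linalg.inv(C[n]["cam_to_world"]);c=T[:3,:3]@P+T[:3,3];p=C[n]["camera_matrix"]@c;return p[:2]/p[2]
E
python3 - <<'E'
from h import *
b=cv2.imread("pics/top0.png");a=cv2.imread("pics/scene0.png")
def show(img,x0,x1,y0,y1,name,f):
    cv2.imwrite(name,cv2.resize(img[y0:y1,x0:x1],None,fx=f,fy=f,interpolation=cv2.INTER_NEAREST))
show(b,262,302,220,262,"pics/tp.png",14)
show(a,345,395,170,255,"pics/sp.png",7)
# green button in both
for n,im in(("scene",a),("top",b)):
    h=cv2.cvtColor(im,cv2.COLOR_BGR2HSV)
    m=cv2.inRange(h,(45,120,60),(75,255,255));m[:100]=0;
    k,l,st,ce=cv2.connectedComponentsWithStats(m)
    print(n,[(s.tolist(),c.round(1).tolist()) for s,c in zip(st[1:],ce[1:]) if s[4]>15])
E
```

```text
scene [([297, 205, 12, 9, 90], [302.4, 209.1])]
top [([297, 157, 13, 13, 128], [303.4, 163.3])]
```

View pics/tp.png

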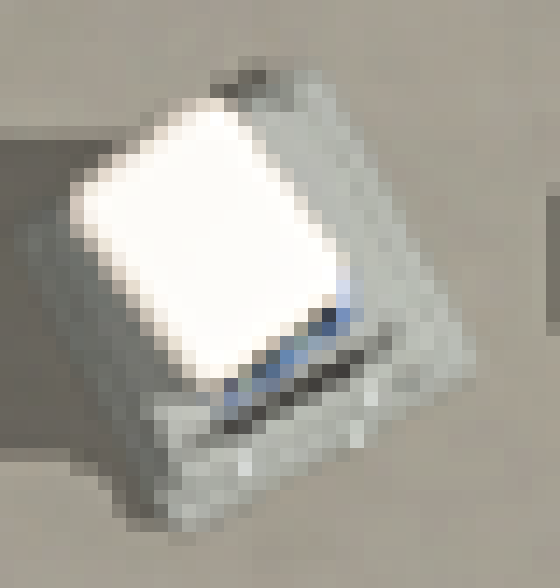

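View pics/sp.png

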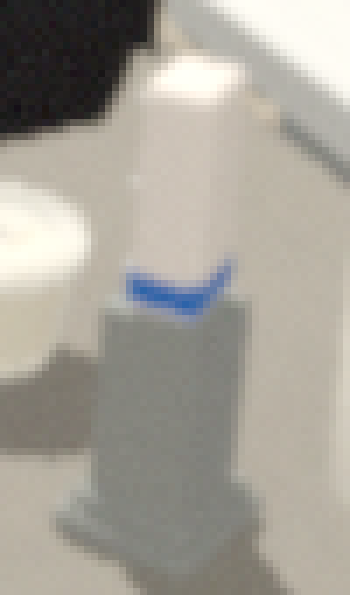

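Run:
```python
from h import *
b=cv2.imread("pics/top0.png");a=cv2.imread("pics/scene0.png")
def show(img,x0,x1,y0,y1,name,f):
    cv2.imwrite(name,cv2.resize(img[y0:y1,x0:x1],None,fx=f,fy=f,interpolation=cv2.INTER_NEAREST))
show(b,245,325,128,196,"pics/tb.png",9)
show(a,265,345,195,265,"pics/sb.png",9)
P,e=tri((372.2,180.5),(276.5,236.8));print("probe top",P,e, plane("top",276.5,236.8,162))
m=(b[220:262,262:302].min(2)>235).astype(np.uint8)
c=max(cv2.findContours(m,0,2)[0],key=cv2.contourArea)+np.array([262,220])
r=cv2.minAreaRect(c);print(r)
w=np.array([plane("top",*p,162)[:2] for p in cv2.boxPoints(r)]);print(w.round(1),w.mean(0))
for i in range(4):
    d=w[(i+1)%4]-w[i];print(np.hypot(*d),np.degrees(np.arctan2(d[1],d[0]))%180)
P,e=tri((302.4,208.6),(303.4,163.3));print("btn",P,e,plane("top",303.4,163.3,104),plane("scene",302.4,208.6,104))
```

```text
probe top [381.98118033 233.78113307 161.98737714] 1.624271172356229 [382.65827928 233.33278546 162.        ]
((276.9000244140625, 236.70001220703125), (15.800002098083496, 12.200000762939453), 53.13010025024414)
[[387.4 248.9]
 [399.7 232.5]
 [378.2 216.4]
 [366.1 232.9]] [382.84691254 232.65876622]
20.502623091073293 126.83100360650859
26.7599578328109 36.74147650557609
20.445109900886308 126.61181861302133
26.68171729915819 36.86503792888498
btn [521.1030525  186.69792167  99.61340631] 3.7853975218279468 [521.863172   185.91210949 104.        ] [522.48558318 195.24522635 104.        ]
```

View pics/tb.png

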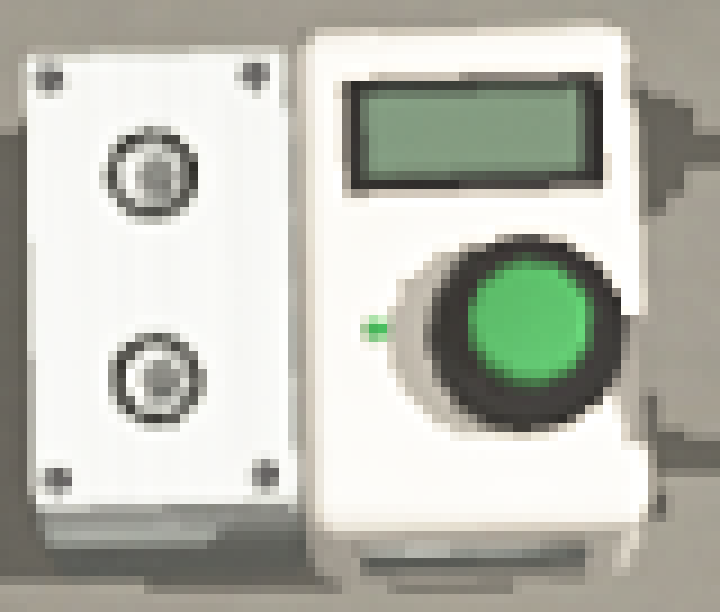

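View pics/sb.png

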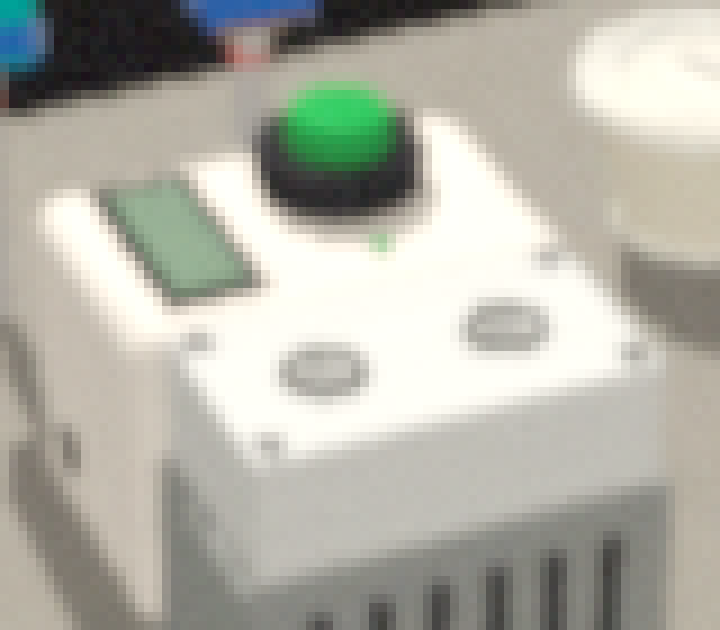

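Run:
```python
from h import *
for n,s,t in(("a",(320.6,230.7),(261.9,169.5)),("b",(300.5,235.6),(261.4,146.7))):
    print(n,tri(s,t),plane("top",*t,86),plane("scene",*s,86))
sc=[(198,342),(548,258),(635,352),(270,445)];tp=[(255,73),(265,473),(57,480),(49,76)]
for s,t in zip(sc,tp):
    s=np.array(s)/9-.5+[265,195];t=np.array(t)/9-.5+[245,128]
    print(tri(s,t),plane("top",*t,86)[:2],plane("scene",*s,86)[:2])
# button top in scene ellipse centre ~ (338,108) crop
s=np.array((338,108))/9-.5+[265,195];print("btn",tri(s,(303.4,163.3)),plane("scene",*s,104))
# stand foot
for s in [(470,345),(315,70),(185,525)]:
    print("foot",plane("top",s[0]/14-.5+262,s[1]/14-.5+220,10)[:2])
# bystanders
for nm,uv,z in(("cup",(341,238),49),("film",(267,291),112),("jig",(322,92),78),("turq",(358,128),160),("brown",(358,163),160)): print(nm,plane("top",*uv,z)[:2])
```

```text
a (array([512.2298073 , 264.32675385,  88.21853993]), np.float64(2.5448047250157546)) [513.80999294 263.86230365  86.        ] [509.84106605 262.12924861  86.        ]
b (array([555.89618216, 265.58695585,  88.51780782]), np.float64(2.972150399385324)) [557.89372302 265.08715208  86.        ] [553.41674395 263.18513334  86.        ]
(array([577.42325135, 244.16359109,  88.09394398]), np.float64(3.455565991249091)) [579.61578484 243.50133269] [575.10085492 242.49072244]
(array([491.80688322, 241.84136004,  88.04513488]), np.float64(3.188746934025583)) [493.57847342 241.1400085 ] [489.1876602 240.0026572]
(array([490.42223695, 284.94058394,  88.50479748]), np.float64(2.9061961353351493)) [492.13304323 284.43919314] [487.56575557 282.5384741 ]
(array([576.64958116, 287.40262511,  88.57397719]), np.float64(3.171774004789031)) [578.82847458 286.94518459] [574.18078809 285.12454384]
btn (array([520.85428862, 186.40001855, 104.32971473]), np.float64(2.0635490161016254)) [519.8825171  186.67291286 104.        ]
foot [376.10413484 201.50132275]
foot [415.8922127  223.78535984]
foot [350.67771108 242.37476416]
cup [385.88401524 112.44529336]
film [289.89389027 251.70501632]
jig [670.00266127 148.09615159]
turq [573.0502082   90.77509454]
brown [510.24242316  92.11684617]
```

```bash
cat >> h.py <<'E'
from scipy.spatial.transform import Rotation as R
def go(target,yaw=None,cur=None):
    "tool-frame shift in cm from measured pose; yaw=tool y direction deg; tool down"
    s=robot.state();Rc=R.from_quat(s["ee_rot"])
    d=Rc.inv().apply(np.array(target)-s["eef_pos"])/10
    ty=Rc.apply([0,1,0]);cy=np.degrees(np.arctan2(ty[1],ty[0]))
    rv=None
    if yaw is not None:
        y=np.radians(yaw);Y=[np.cos(y),np.sin(y),0];Z=[0,0,-1];X=np.cross(Y,Z)
        rv=(Rc.inv()*R.from_matrix(np.c_[X,Y,Z])).as_rotvec().round(3)
    print("t",s["time_s"],"pos",s["eef_pos"].round(1),"yaw",cy.round(1),"tilt",np.degrees(np.arccos(-Rc.apply([0,0,1])[2])).round(2),"shift",d.round(2),"rot",rv,"F",s["wrist_force"].round(2),"w",round(s["width"],3))
E
python3 -c "
from h import *
go([382.3,233.3,200],123)"
```

```text
t 0.1 pos [141.4 556.9 230.5] yaw 75.7 tilt 0.1 shift [-31.31 -25.42   3.09] rot [-0.002 -0.001 -0.825] F [0.57 0.06 1.03] w 0.998
```

Call:
send_rows:
  increments: [-2.5,-2.0,0.2,0,0,-0.06,0,-7,-5.7,0.6,0,0,-0.18,0,-12,-9.7,1.1,0,0,-0.31,0,-17,-13.8,1.6,0,0,-0.45,0,-22,-17.9,2.1,0,0,-0.58,0,-27,-22,2.6,0,0,-0.71,0,-30.2,-24.5,3,0,0,-0.8,0,-31.3,-25.4,3,0,0,-0.825,0]

```text
time_s: 1.1
eef_pos: [383.5, 231.5, 200.7]
ee_rot: [-0.283, 0.959, -0.0, -0.001]
wrist_force: [-0.1, 0.2, -0.7]
width: 1.0
```

Run:
```python
from h import *
go([382.3,233.3,105],123)
for n in("scene","top"):
    cv2.imwrite(f"pics/{n}1.png",robot.capture(n)[:,:,::-1])
a=cv2.imread("pics/scene1.png")[90:250,320:440];b=cv2.imread("pics/top1.png")[190:290,220:340]
cv2.imwrite("pics/c1.png",np.hstack([cv2.resize(a,(360,480),interpolation=2),cv2.resize(b,(400,480),interpolation=2)]))
```

```text
t 1.1 pos [383.5 231.5 200.7] yaw 122.9 tilt 0.08 shift [-0.    0.22  9.57] rot [-0.001 -0.001 -0.002] F [-0.13  0.19 -0.67] w 1.0
```

View pics/c1.png

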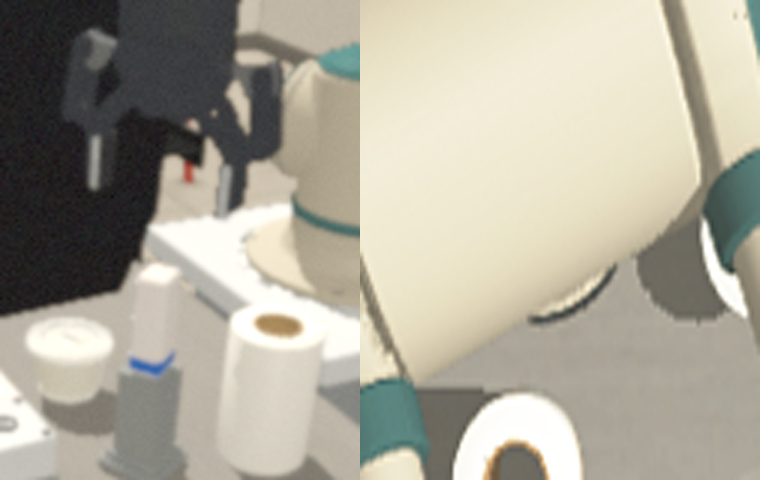

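The probe (handle in the crop near (155,310)) stands under and between the open fingers at (95,160) and (230,190); the top view is hidden by the arm. I descend straight.

Call:
send_rows:
  increments: [0,0.1,1.0,0,0,0,0,0,0.1,2.5,0,0,0,0,0,0.1,4.3,0,0,0,0,0,0.1,6.0,0,0,0,0,0,0.1,7.7,0,0,0,0,0,0.1,9.0,0,0,0,0,0,0.1,9.5,0,0,0,0,0,0.1,9.5,0,0,0,0]

```text
time_s: 2.2
eef_pos: [381.6, 235.2, 106.1]
ee_rot: [-0.284, 0.959, 0.0, -0.0]
wrist_force: [0.1, 0.1, 0.2]
width: 0.999
```

Run:
```python
from h import *
go([382.3,233.3,105],123)
cv2.imwrite("pics/scene2.png",robot.capture("scene")[:,:,::-1])
a=cv2.imread("pics/scene2.png")[130:260,310:430]
cv2.imwrite("pics/c2.png",cv2.resize(a,None,fx=4.5,fy=4.5,interpolation=2))
```

```text
t 2.2 pos [381.6 235.2 106.1] yaw 123.0 tilt 0.02 shift [ 0.05 -0.19  0.11] rot [ 0.    -0.     0.001] F [0.08 0.12 0.22] w 0.999
```

View pics/c2.png

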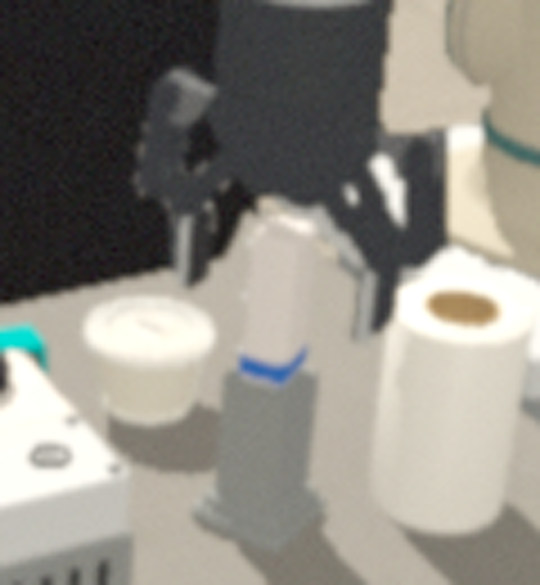

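Call:
send_rows:
  increments: [0,-0.1,0,0,0,0,0,0,-0.1,0,0,0,0,0.3,0,-0.1,0,0,0,0,0.6,0,-0.1,0,0,0,0,1,0,-0.1,0,0,0,0,1,0,-0.1,0,0,0,0,1,0,-0.1,0,0,0,0,1,0,-0.1,0,0,0,0,1]
  newtons: 60

```text
time_s: 3.25
eef_pos: [382.5, 234.1, 106.5]
ee_rot: [-0.284, 0.959, -0.0, 0.0]
wrist_force: [0.0, -0.4, 2.2]
width: 0.278
```

Run:
```python
from h import *
go([382.3,233.3,240],123)
cv2.imwrite("pics/scene3.png",robot.capture("scene")[:,:,::-1])
a=cv2.imread("pics/scene3.png")[130:260,310:430]
cv2.imwrite("pics/c3.png",cv2.resize(a,None,fx=4.5,fy=4.5,interpolation=2))
```

```text
t 3.25 pos [382.5 234.1 106.5] yaw 123.0 tilt 0.02 shift [  0.06  -0.06 -13.35] rot [-0.  0.  0.] F [ 0.   -0.43  2.21] w 0.278
```

View pics/c3.png

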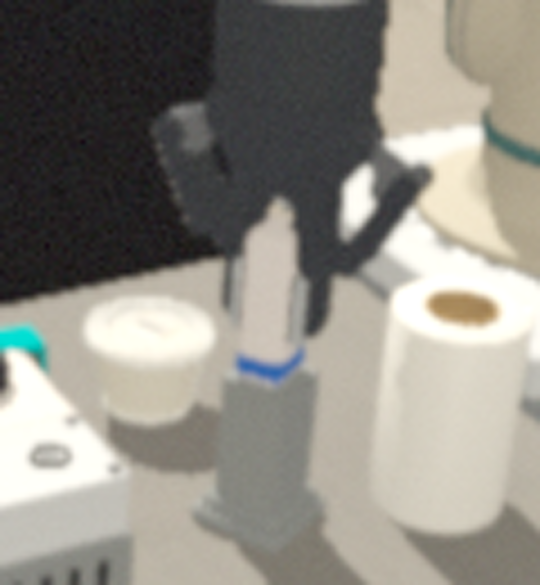

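Call:
send_rows:
  increments: [0,0,-0.5,0,0,0,1,0,0,-1.7,0,0,0,1,0,0,-3.2,0,0,0,1,0,0,-5,0,0,0,1,0,0,-7,0,0,0,1,0,0,-9,0,0,0,1,0,0,-10.3,0,0,0,1,0,0,-10.5,0,0,0,1]

```text
time_s: 4.3
eef_pos: [382.9, 234.3, 212.3]
ee_rot: [-0.284, 0.959, 0.0, 0.001]
wrist_force: [0.5, 0.3, -1.1]
width: 0.268
```

Run:
```python
from h import *
go([511.8,263,211],123)
cv2.imwrite("pics/scene4.png",robot.capture("scene")[:,:,::-1])
a=cv2.imread("pics/scene4.png")[90:260,310:430]
cv2.imwrite("pics/c4.png",cv2.resize(a,None,fx=3.5,fy=3.5,interpolation=2))
```

```text
t 4.3 pos [382.9 234.3 212.3] yaw 123.0 tilt 0.12 shift [-12.38  -4.62   0.16] rot [-0.     0.002  0.   ] F [ 0.55  0.3  -1.07] w 0.268
```

View pics/c4.png

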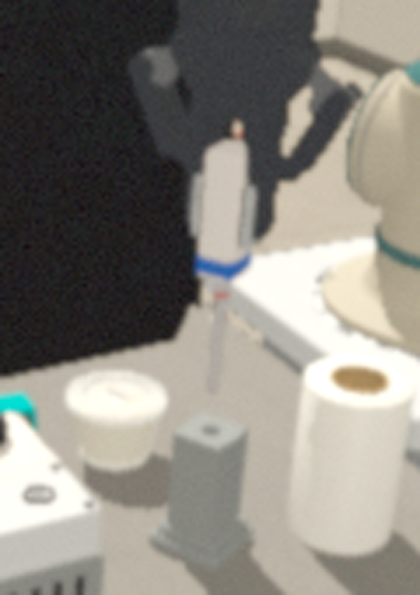

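Run:
```python
from h import *
s=robot.state();p=s["eef_pos"]
for z in (40+68,108+68,108+158): print(z,((proj("scene",np.array([p[0],p[1],z if z!=108 else 109]))-[310,90])*3.5).round(1))
```

```text
108 [208.8 394.7]
176 [217.8 295.6]
266 [231.1 149.4]
```

Call:
send_rows:
  increments: [-0.6,-0.2,0,0,0,0,1,-2,-0.7,0,0,0,0,1,-4,-1.5,0,0,0,0,1,-6.5,-2.4,0,0,0,0,1,-9,-3.4,0,0,0,0,1,-11.2,-4.2,0,0,0,0,1,-12.3,-4.6,0,0,0,0,1,-12.4,-4.6,0,0,0,0,1]

```text
time_s: 5.35
eef_pos: [512.1, 263.1, 210.5]
ee_rot: [-0.284, 0.959, 0.0, -0.001]
wrist_force: [-0.3, 0.4, -1.4]
width: 0.275
```

Run:
```python
from h import *
go([511.8,263,211],123)
cv2.imwrite("pics/scene5.png",robot.capture("scene")[:,:,::-1])
cv2.imwrite("pics/top5.png",robot.capture("top")[:,:,::-1])
a=cv2.imread("pics/scene5.png")[130:260,260:370]
cv2.imwrite("pics/c5.png",cv2.resize(a,None,fx=4.6,fy=4.6,interpolation=2))
```

```text
t 5.35 pos [512.1 263.1 210.5] yaw 123.0 tilt 0.08 shift [ 0.03  0.01 -0.05] rot [ 0.    -0.001 -0.   ] F [-0.33  0.38 -1.36] w 0.275
```

View pics/c5.png

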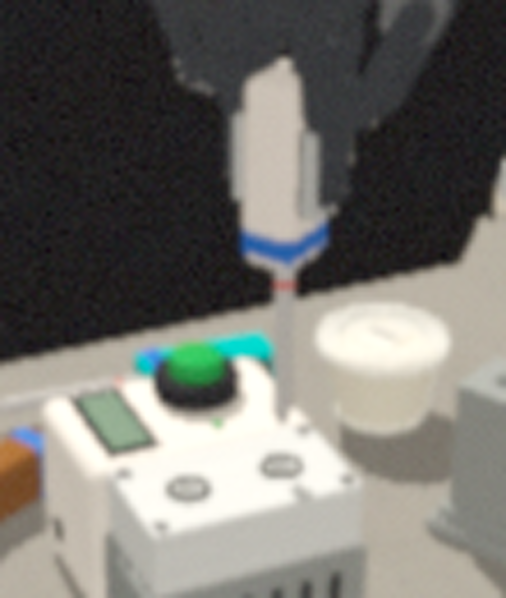

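View pics/top5.png

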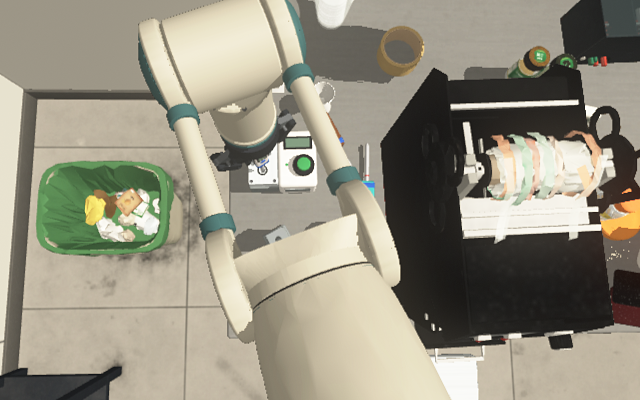

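Run:
```python
from h import *
a=cv2.imread("pics/top5.png")[135:195,220:320]
cv2.imwrite("pics/c6.png",cv2.resize(a,None,fx=8,fy=8,interpolation=2))
a=cv2.imread("pics/scene5.png")[185:255,280:350]
cv2.imwrite("pics/c7.png",cv2.resize(a,None,fx=8,fy=8,interpolation=cv2.INTER_NEAREST))
p=robot.state()["eef_pos"]
for z in(108,176): print(z,((proj("top",np.array([p[0],p[1],z]))+.5-[220,135])*8).round(1),((proj("scene",np.array([p[0],p[1],z]))+.5-[280,185])*8).round(1))
```

```text
108 [336.6 273.5] [328.1 297.3]
176 [314.6 208.5] [333.6  52.5]
```

View pics/c6.png

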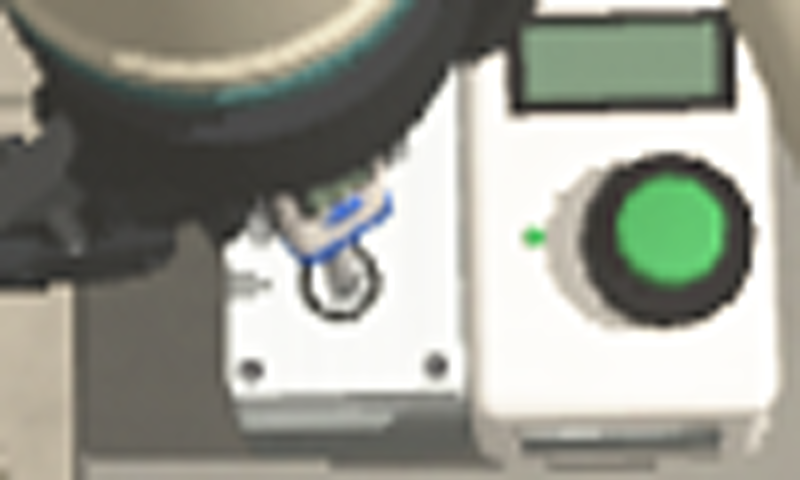

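View pics/c7.png

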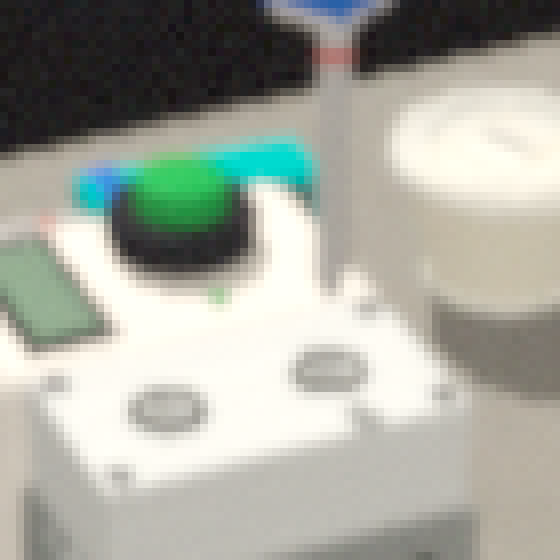

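Run:
```python
from h import *
p=robot.state()["eef_pos"]
P=np.array([p[0],p[1],86.])
for n,o in(("top",[220,135]),("scene",[280,185])):
    print(n,((proj(n,P)+.5-o)*8).round(1),[((proj(n,P+d)-proj(n,P))*8).round(1).tolist() for d in([1,0,0],[0,1,0])])
a=cv2.imread("pics/top5.png")[148:180,245:280]
cv2.imwrite("pics/c8.png",cv2.resize(a,None,fx=18,fy=18,interpolation=cv2.INTER_NEAREST))
```

```text
top [343.1 292.4] [[0.0, -4.2], [-4.3, 0.0]]
scene [326.5 372.1] [[-3.7, 0.8], [1.6, 2.0]]
```

View pics/c8.png

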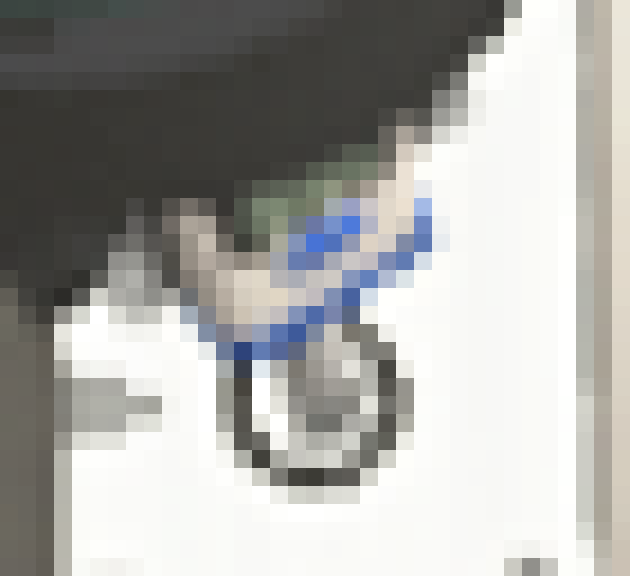

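Run:
```python
from h import *
p=robot.state()["eef_pos"]
f=lambda P,n="top",o=(245,148):((proj(n,P)+.5-o)*18).round(0).tolist()
y=np.radians(33);ux=np.array([np.cos(y),np.sin(y)]);uy=np.array([-ux[1],ux[0]])
for a,b in((-15,12),(-15,-12)):
    print(f(np.r_[p[:2]+a*ux+b*uy,188]))
print("ring",f(np.r_[p[:2],86]),"tip",f(np.r_[p[:2],108]))
```

```text
[226.0, 410.0]
[445.0, 271.0]
ring [322.0, 424.0] tip [307.0, 381.0]
```

Call:
send_rows:
  increments: [0,0,0.2,0,0,0,1,0,0,0.5,0,0,0,1,0,0,0.9,0,0,0,1,0,0,1.3,0,0,0,1,0,0,1.6,0,0,0,1,0,0,1.7,0,0,0,1,0,0,1.7,0,0,0,1,0,0,1.7,0,0,0,1]

```text
time_s: 6.45
eef_pos: [511.6, 263.1, 194.5]
ee_rot: [-0.284, 0.959, 0.0, 0.0]
wrist_force: [0.7, -0.2, -2.1]
width: 0.275
```

Run:
```python
from h import *
go([511.8,263,193],123)
cv2.imwrite("pics/scene6.png",robot.capture("scene")[:,:,::-1])
cv2.imwrite("pics/top6.png",robot.capture("top")[:,:,::-1])
a=cv2.imread("pics/scene6.png")[205:250,285:345];b=cv2.imread("pics/top6.png")[145:190,240:290]
cv2.imwrite("pics/c9.png",np.hstack([cv2.resize(a,None,fx=7,fy=8,interpolation=0),cv2.resize(b,None,fx=7,fy=8,interpolation=0)]))
```

```text
t 6.45 pos [511.6 263.1 194.5] yaw 123.0 tilt 0.02 shift [-0.01 -0.02  0.15] rot [-0.  0.  0.] F [ 0.66 -0.19 -2.11] w 0.275
```

View pics/c9.png

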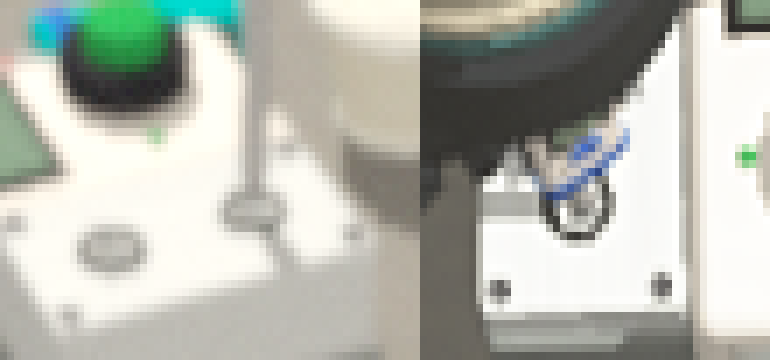

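Run:
```python
from h import *
g0=cv2.imread("pics/scene0.png",0);g=cv2.imread("pics/scene6.png",0)
print(g[220:238,310:332]);print(g0[224:238,310:332])
```

```text
[[220 238 248 253 254 254 254 253 249 220 181 169 186 222 241 231 205 185
  175 176 176 178]
 [246 252 253 253 253 254 254 253 249 219 178 168 186 224 243 236 219 196
  180 178 174 175]
 [253 253 253 253 253 253 253 253 248 218 180 170 185 213 226 215 203 195
  185 179 177 176]
 [253 253 253 253 253 253 252 251 243 214 177 168 181 207 210 191 187 203
  205 190 179 176]
 [253 253 252 251 251 251 250 250 241 212 178 169 185 213 224 214 213 229
  231 214 190 180]
 [251 251 251 251 250 250 249 249 240 212 178 169 186 220 240 239 239 246
  245 235 213 188]
 [251 250 250 250 249 249 250 248 240 215 176 169 193 230 246 249 250 251
  251 246 233 208]
 [250 250 250 250 250 250 250 247 239 218 180 165 199 235 248 250 252 251
  252 250 245 231]
 [250 250 250 250 251 250 248 237 219 199 167 158 182 219 234 244 250 252
  251 251 250 244]
 [251 251 251 251 251 250 240 213 176 169 160 160 165 187 198 224 245 251
  251 251 251 249]
 [252 252 252 252 252 246 222 180 168 176 180 184 189 193 183 202 240 250
  250 251 251 250]
 [252 252 252 252 250 241 206 170 184 184 184 188 194 199 186 189 231 249
  2
[... 1177 characters left out ...]
4 187 191 197 187 205 243 253
  254 253 253 253]
 [254 254 254 254 253 244 210 172 189 187 188 190 197 203 188 193 235 251
  253 253 253 253]
 [254 254 254 253 253 244 216 174 167 167 171 173 174 175 177 202 239 252
  253 253 253 253]
 [254 254 254 253 254 250 237 210 183 173 175 177 177 180 205 232 248 253
  253 253 254 253]
 [254 254 254 254 254 253 248 240 232 229 229 230 229 231 239 249 252 253
  254 254 254 254]
 [254 253 254 254 253 254 253 252 251 250 250 251 249 250 252 253 254 254
  254 254 253 253]
 [254 254 254 254 254 254 254 254 254 254 254 254 254 254 254 254 254 253
  251 250 247 244]
 [254 254 254 254 254 254 254 254 254 254 254 254 253 253 251 251 248 244
  236 232 226 219]]
```

Call:
send_rows:
  increments: [0,0,0.1,0,0,0,1,0,0,0.2,0,0,0,1,0,0,0.3,0,0,0,1,0,0,0.4,0,0,0,1,0,0,0.5,0,0,0,1,0,0,0.6,0,0,0,1,0,0,0.7,0,0,0,1,0,0,0.75,0,0,0,1]

```text
time_s: 7.55
eef_pos: [511.4, 263.1, 186.7]
ee_rot: [-0.284, 0.959, 0.0, -0.0]
wrist_force: [0.4, 0.8, -0.4]
width: 0.274
```

Run:
```python
from h import *
go([511.8,263,186],123)
```

```text
t 7.55 pos [511.4 263.1 186.7] yaw 123.0 tilt 0.0 shift [-0.03 -0.03  0.07] rot [0. 0. 0.] F [ 0.36  0.79 -0.45] w 0.274
```

Call:
send_rows:
  increments: [0,0,0.1,0,0,0,1,0,0,0.2,0,0,0,1,0,0,0.3,0,0,0,1,0,0,0.4,0,0,0,1,0,0,0.5,0,0,0,1,0,0,0.6,0,0,0,1,0,0,0.7,0,0,0,1,0,0,0.8,0,0,0,1]

```text
time_s: 8.55
eef_pos: [511.7, 263.4, 178.9]
ee_rot: [-0.284, 0.959, 0.0, 0.0]
wrist_force: [0.9, 1.0, -0.0]
width: 0.277
```

Run:
```python
from h import *
go([511.8,263,186],123)
cv2.imwrite("pics/scene7.png",robot.capture("scene")[:,:,::-1])
a=cv2.imread("pics/scene7.png")[160:250,270:350]
cv2.imwrite("pics/c10.png",cv2.resize(a,None,fx=6,fy=6,interpolation=2))
```

```text
t 8.55 pos [511.7 263.4 178.9] yaw 123.0 tilt 0.06 shift [ 0.01 -0.04 -0.71] rot [0.    0.001 0.   ] F [ 0.88  0.99 -0.03] w 0.277
```

View pics/c10.png

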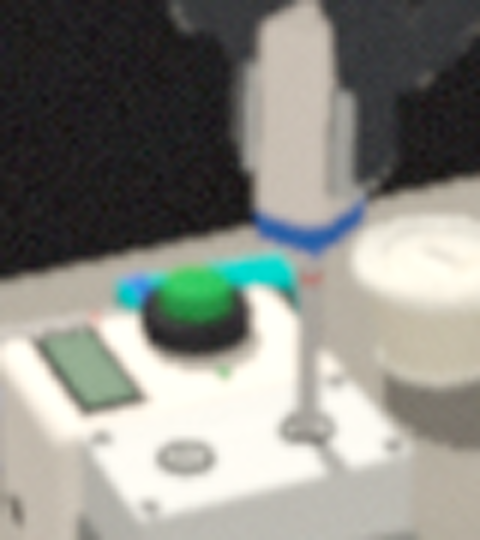

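Call:
send_rows:
  increments: [0,0,0.3,0,0,0,1,0,0,0.7,0,0,0,1,0,0,1.2,0,0,0,1,0,0,1.7,0,0,0,1,0,0,2.2,0,0,0,1,0,0,2.7,0,0,0,1,0,0,3.1,0,0,0,1,0,0,3.4,0,0,0,1]

```text
time_s: 9.6
eef_pos: [511.5, 263.6, 144.6]
ee_rot: [-0.284, 0.959, 0.0, 0.0]
wrist_force: [-0.5, 4.9, 3.7]
width: 0.277
```

Run:
```python
from h import *
go([511.8,263,138.5],123)
```

```text
t 9.6 pos [511.5 263.6 144.6] yaw 123.0 tilt 0.06 shift [ 0.   -0.06  0.61] rot [0.001 0.001 0.   ] F [-0.49  4.89  3.67] w 0.277
```

Call:
send_rows:
  increments: [-0.03,0.05,0,0,0,0,1,-0.03,0.05,0.1,0,0,0,1,-0.03,0.05,0.2,0,0,0,1,-0.03,0.05,0.3,0,0,0,1,-0.03,0.05,0.35,0,0,0,1,-0.03,0.05,0.35,0,0,0,1,-0.03,0.05,0.35,0,0,0,1,-0.03,0.05,0.35,0,0,0,1]

```text
time_s: 10.6
eef_pos: [511.4, 263.7, 141.2]
ee_rot: [-0.284, 0.959, 0.0, -0.0]
wrist_force: [-0.8, 3.8, 2.4]
width: 0.277
```

Run:
```python
from h import *
go([511.8,263,138.5],123)
```

```text
t 10.6 pos [511.4 263.7 141.2] yaw 123.0 tilt 0.01 shift [ 0.01 -0.07  0.27] rot [0. 0. 0.] F [-0.78  3.84  2.39] w 0.277
```

Call:
send_rows:
  increments: [-0.03,0.05,0,0,0,0,1,-0.03,0.05,0.05,0,0,0,1,-0.03,0.05,0.1,0,0,0,1,-0.03,0.05,0.15,0,0,0,1,-0.03,0.05,0.2,0,0,0,1,-0.03,0.05,0.25,0,0,0,1,-0.03,0.05,0.25,0,0,0,1,-0.03,0.05,0.25,0,0,0,1]

```text
time_s: 11.6
eef_pos: [511.3, 264.1, 138.6]
ee_rot: [-0.284, 0.959, -0.0, -0.0]
wrist_force: [0.8, 2.6, 1.3]
width: 0.272
```

Run:
```python
from h import *
go([511.8,263,138.5],123)
```

```text
t 11.6 pos [511.3 264.1 138.6] yaw 123.0 tilt 0.03 shift [ 0.02 -0.11  0.01] rot [-0. -0.  0.] F [0.76 2.56 1.33] w 0.272
```

Call:
send_rows:
  increments: [-0.02,0.03,0,0,0,0,1,-0.02,0.03,0.05,0,0,0,1,-0.02,0.03,0.1,0,0,0,1,-0.02,0.03,0.15,0,0,0,1,-0.02,0.03,0.2,0,0,0,1,-0.02,0.03,0.25,0,0,0,1,-0.02,0.03,0.25,0,0,0,1,-0.02,0.03,0.25,0,0,0,1]

```text
time_s: 12.6
eef_pos: [511.3, 264.4, 136.1]
ee_rot: [-0.284, 0.959, -0.0, -0.0]
wrist_force: [-1.6, 1.0, 1.9]
width: 0.276
```

Run:
```python
from h import *
go([511.8,263,138.5],123)
```

```text
t 12.6 pos [511.3 264.4 136.1] yaw 123.0 tilt 0.03 shift [ 0.04 -0.15 -0.24] rot [-0. -0.  0.] F [-1.58  1.04  1.92] w 0.276
```

Call:
send_rows:
  increments: [0,0,0.05,0,0,0,1,0,0,0.1,0,0,0,1,0,0,0.15,0,0,0,1,0,0,0.2,0,0,0,1,0,0,0.25,0,0,0,1,0,0,0.3,0,0,0,1,0,0,0.3,0,0,0,1,0,0,0.3,0,0,0,1]

```text
time_s: 13.6
eef_pos: [511.4, 264.5, 133.1]
ee_rot: [-0.284, 0.959, -0.0, -0.0]
wrist_force: [-0.8, 0.4, 0.8]
width: 0.277
```

Run:
```python
from h import *
go([511.8,263,138.5],123)
```

```text
t 13.6 pos [511.4 264.5 133.1] yaw 123.0 tilt 0.01 shift [ 0.05 -0.15 -0.54] rot [-0. -0.  0.] F [-0.78  0.37  0.79] w 0.277
```

Run:
```python
from h import *
cv2.imwrite("pics/scene8.png",robot.capture("scene")[:,:,::-1])
a=cv2.imread("pics/scene8.png")[180:250,280:350]
cv2.imwrite("pics/c11.png",cv2.resize(a,None,fx=7,fy=7,interpolation=2))
```

```text
(no output)
```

View pics/c11.png

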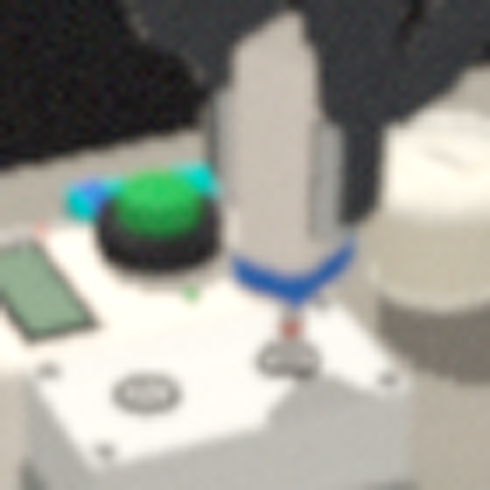

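Call:
send_rows:
  increments: [0,0,0.1,0,0,0,1,0,0,0.2,0,0,0,1,0,0,0.35,0,0,0,1,0,0,0.5,0,0,0,1,0,0,0.65,0,0,0,1,0,0,0.75,0,0,0,1,0,0,0.8,0,0,0,1,0,0,0.8,0,0,0,1]

```text
time_s: 14.65
eef_pos: [511.4, 264.6, 125.1]
ee_rot: [-0.284, 0.959, 0.0, -0.0]
wrist_force: [0.1, 1.0, 1.3]
width: 0.273
```

Run:
```python
from h import *
go([511.8,263,138.5],123)
```

```text
t 14.65 pos [511.4 264.6 125.1] yaw 123.0 tilt 0.01 shift [ 0.05 -0.16 -1.34] rot [ 0. -0.  0.] F [0.12 1.03 1.26] w 0.273
```

Call:
send_rows:
  increments: [0,0,0.05,0,0,0,1,0,0,0.1,0,0,0,1,0,0,0.15,0,0,0,1,0,0,0.2,0,0,0,1,0,0,0.25,0,0,0,1,0,0,0.25,0,0,0,1,0,0,0.25,0,0,0,1,0,0,0.25,0,0,0,1]

```text
time_s: 15.65
eef_pos: [511.3, 264.6, 122.6]
ee_rot: [-0.284, 0.959, 0.0, -0.0]
wrist_force: [-0.6, -0.0, 0.7]
width: 0.274
```

Run:
```python
from h import *
go([511.8,263,138.5],123)
```

```text
t 15.65 pos [511.3 264.6 122.6] yaw 123.0 tilt 0.02 shift [ 0.05 -0.16 -1.59] rot [ 0. -0.  0.] F [-0.57 -0.04  0.75] w 0.274
```

Call:
send_rows:
  increments: [0,0,0.05,0,0,0,1,0,0,0.1,0,0,0,1,0,0,0.15,0,0,0,1,0,0,0.2,0,0,0,1,0,0,0.2,0,0,0,1,0,0,0.2,0,0,0,1,0,0,0.2,0,0,0,1,0,0,0.2,0,0,0,1]

```text
time_s: 16.65
eef_pos: [511.5, 264.6, 120.7]
ee_rot: [-0.284, 0.959, 0.0, 0.0]
wrist_force: [-0.9, -0.2, 0.7]
width: 0.276
```

Run:
```python
from h import *
go([511.8,263,138.5],123)
```

```text
t 16.65 pos [511.5 264.6 120.7] yaw 123.0 tilt 0.0 shift [ 0.06 -0.15 -1.78] rot [0. 0. 0.] F [-0.88 -0.22  0.73] w 0.276
```

Call:
send_rows:
  increments: [0,0,0.05,0,0,0,1,0,0,0.1,0,0,0,1,0,0,0.15,0,0,0,1,0,0,0.2,0,0,0,1,0,0,0.2,0,0,0,1,0,0,0.2,0,0,0,1,0,0,0.2,0,0,0,1,0,0,0.2,0,0,0,1]

```text
time_s: 17.65
eef_pos: [511.5, 264.6, 118.7]
ee_rot: [-0.284, 0.959, 0.0, 0.0]
wrist_force: [0.6, -0.3, 1.5]
width: 0.274
```

Run:
```python
from h import *
go([511.8,263,138.5],123)
```

```text
t 17.65 pos [511.5 264.6 118.7] yaw 123.0 tilt 0.0 shift [ 0.06 -0.15 -1.98] rot [0. 0. 0.] F [ 0.56 -0.31  1.55] w 0.274
```

Call:
send_rows:
  increments: [0,0,0.05,0,0,0,1,0,0,0.1,0,0,0,1,0,0,0.15,0,0,0,1,0,0,0.2,0,0,0,1,0,0,0.2,0,0,0,1,0,0,0.2,0,0,0,1,0,0,0.2,0,0,0,1,0,0,0.2,0,0,0,1]

```text
time_s: 18.65
eef_pos: [511.3, 264.6, 116.7]
ee_rot: [-0.284, 0.959, 0.0, -0.0]
wrist_force: [-1.4, 0.3, 1.3]
width: 0.268
```

Run:
```python
from h import *
go([511.8,263,138.5],123)
```

```text
t 18.65 pos [511.3 264.6 116.7] yaw 123.0 tilt 0.02 shift [ 0.05 -0.16 -2.18] rot [ 0. -0.  0.] F [-1.36  0.35  1.3 ] w 0.268
```

Call:
send_rows:
  increments: [0,0,0.05,0,0,0,1,0,0,0.1,0,0,0,1,0,0,0.15,0,0,0,1,0,0,0.2,0,0,0,1,0,0,0.2,0,0,0,1,0,0,0.2,0,0,0,1,0,0,0.2,0,0,0,1,0,0,0.2,0,0,0,1]

```text
time_s: 19.65
eef_pos: [511.4, 264.6, 114.7]
ee_rot: [-0.284, 0.959, 0.0, -0.0]
wrist_force: [-0.4, 1.3, 1.8]
width: 0.272
```

Run:
```python
from h import *
go([511.8,263,138.5],123)
cv2.imwrite("pics/scene9.png",robot.capture("scene")[:,:,::-1])
a=cv2.imread("pics/scene9.png")[180:250,280:350]
cv2.imwrite("pics/c12.png",cv2.resize(a,None,fx=7,fy=7,interpolation=2))
```

```text
t 19.65 pos [511.4 264.6 114.7] yaw 123.0 tilt 0.0 shift [ 0.06 -0.15 -2.38] rot [0. 0. 0.] F [-0.41  1.33  1.77] w 0.272
```

View pics/c12.png

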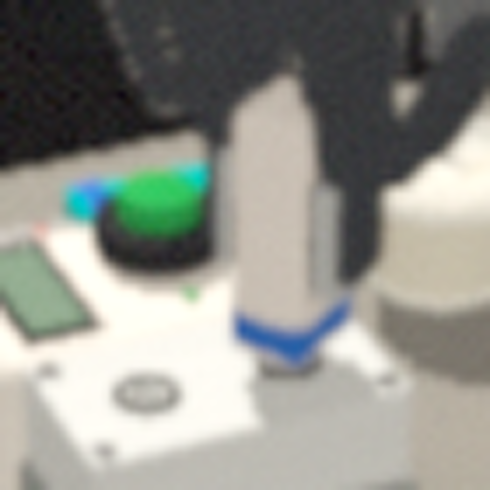

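Call:
send_rows:
  increments: [0,0,0.03,0,0,0,1,0,0,0.06,0,0,0,1,0,0,0.09,0,0,0,1,0,0,0.12,0,0,0,1,0,0,0.15,0,0,0,1,0,0,0.15,0,0,0,1,0,0,0.15,0,0,0,1,0,0,0.15,0,0,0,1]

```text
time_s: 20.7
eef_pos: [511.6, 264.6, 113.9]
ee_rot: [-0.284, 0.959, 0.0, 0.0]
wrist_force: [-1.9, 0.1, 5.8]
width: 0.276
```

Run:
```python
from h import *
go([511.8,263,138.5],123)
```

```text
t 20.7 pos [511.6 264.6 113.9] yaw 123.0 tilt 0.04 shift [ 0.07 -0.15 -2.46] rot [-0.     0.001  0.   ] F [-1.87  0.11  5.81] w 0.276
```

Call:
send_rows:
  increments: [0,0,0.02,0,0,0,1,0,0,0.04,0,0,0,1,0,0,0.06,0,0,0,1,0,0,0.08,0,0,0,1,0,0,0.08,0,0,0,1,0,0,0.08,0,0,0,1,0,0,0.08,0,0,0,1,0,0,0.08,0,0,0,1]

```text
time_s: 21.7
eef_pos: [511.6, 264.7, 113.5]
ee_rot: [-0.284, 0.959, 0.0, 0.0]
wrist_force: [-1.5, -0.3, 8.3]
width: 0.277
```

Run:
```python
from h import *
go([511.8,263,138.5],123)
```

```text
t 21.7 pos [511.6 264.7 113.5] yaw 123.0 tilt 0.05 shift [ 0.07 -0.15 -2.5 ] rot [-0.     0.001  0.   ] F [-1.5  -0.26  8.26] w 0.277
```

Call:
send_rows:
  increments: [0,0,0.03,0,0,0,1,0,0,0.06,0,0,0,1,0,0,0.09,0,0,0,1,0,0,0.12,0,0,0,1,0,0,0.15,0,0,0,1,0,0,0.15,0,0,0,1,0,0,0.15,0,0,0,1,0,0,0.15,0,0,0,1]

```text
time_s: 22.7
eef_pos: [511.7, 264.7, 112.8]
ee_rot: [-0.284, 0.959, 0.0, 0.001]
wrist_force: [-2.3, -0.2, 11.4]
width: 0.273
```

Run:
```python
from h import *
go([511.8,263,138.5],123)
cv2.imwrite("pics/scene10.png",robot.capture("scene")[:,:,::-1])
a=cv2.imread("pics/scene10.png")[180:250,280:350]
cv2.imwrite("pics/c13.png",cv2.resize(a,None,fx=7,fy=7,interpolation=2))
```

```text
t 22.7 pos [511.7 264.7 112.8] yaw 123.0 tilt 0.09 shift [ 0.08 -0.15 -2.57] rot [-0.     0.002  0.   ] F [-2.29 -0.2  11.41] w 0.273
```

View pics/c13.png

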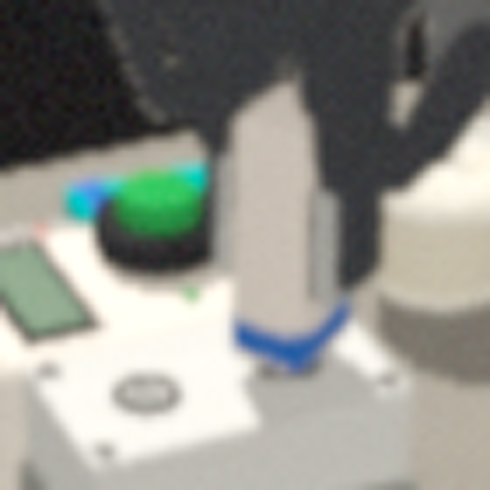

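Call:
send_rows:
  increments: [0,0,0,0,0,0,0.6,0,0,0,0,0,0,0.5,0,0,0,0,0,0,0.3,0,0,0,0,0,0,0.1,0,0,0,0,0,0,0,0,0,0,0,0,0,0,0,0,-0.3,0,0,0,0,0,0,-0.8,0,0,0,0]

```text
time_s: 23.75
eef_pos: [511.4, 264.6, 119.2]
ee_rot: [-0.284, 0.959, 0.0, -0.0]
wrist_force: [0.5, -0.5, 0.1]
width: 0.997
```

Run:
```python
from h import *
go([511.8,263,220],123)
cv2.imwrite("pics/scene11.png",robot.capture("scene")[:,:,::-1])
a=cv2.imread("pics/scene11.png")[160:250,270:360]
cv2.imwrite("pics/c14.png",cv2.resize(a,None,fx=6,fy=6,interpolation=2))
```

```text
t 23.75 pos [511.4 264.6 119.2] yaw 123.0 tilt 0.01 shift [  0.05  -0.16 -10.08] rot [ 0. -0.  0.] F [ 0.55 -0.48  0.06] w 0.997
```

View pics/c14.png

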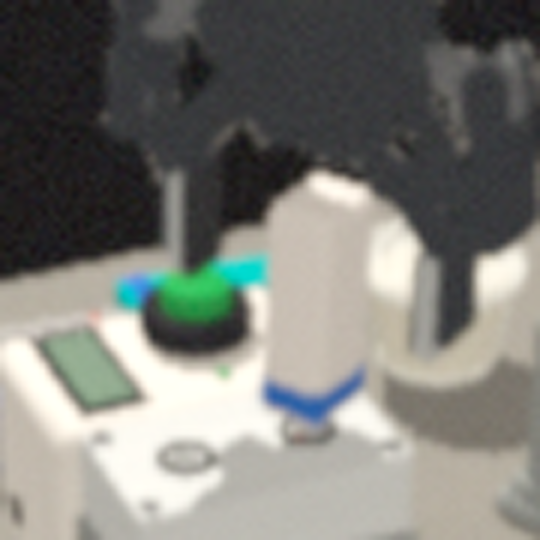

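Call:
send_rows:
  increments: [0,0,-0.6,0,0,0,0,0,0,-1.8,0,0,0,0,0,0,-3.3,0,0,0,0,0,0,-5,0,0,0,0,0,0,-7,0,0,0,0,0,0,-9,0,0,0,0,0,0,-10,0,0,0,0,0,0,-10.2,0,0,0,0]

```text
time_s: 24.8
eef_pos: [511.8, 264.7, 222.0]
ee_rot: [-0.284, 0.959, 0.0, 0.001]
wrist_force: [-0.1, 0.5, 0.5]
width: 1.001
```

Run:
```python
from h import *
go([520.7,186.7,219],90)
```

```text
t 24.8 pos [511.8 264.7 222. ] yaw 123.0 tilt 0.1 shift [ 3.5  -7.03  0.3 ] rot [0.    0.002 0.576] F [-0.06  0.49  0.51] w 1.001
```

Call:
send_rows:
  increments: [0.3,-0.7,0,0,0,0.05,0,1,-2,0.1,0,0,0.15,0,1.8,-3.5,0.1,0,0,0.28,0,2.6,-5.2,0.2,0,0,0.42,0.3,3.2,-6.5,0.3,0,0,0.52,0.7,3.5,-7,0.3,0,0,0.576,1,3.5,-7,0.3,0,0,0.576,1,3.5,-7,0.3,0,0,0.576,1]

```text
time_s: 25.8
eef_pos: [520.0, 186.7, 217.5]
ee_rot: [-0.0, 1.0, -0.0, -0.0]
wrist_force: [0.5, 0.6, 0.3]
width: 0.002
```

Run:
```python
from h import *
go([520.7,186.7,112],90)
cv2.imwrite("pics/scene12.png",robot.capture("scene")[:,:,::-1])
cv2.imwrite("pics/top12.png",robot.capture("top")[:,:,::-1])
a=cv2.imread("pics/scene12.png")[130:250,250:370];b=cv2.imread("pics/top12.png")[100:220,220:340]
cv2.imwrite("pics/c15.png",np.hstack([cv2.resize(a,(400,400),interpolation=2),cv2.resize(b,(400,400),interpolation=2)]))
```

```text
t 25.8 pos [520.  186.7 217.5] yaw 90.0 tilt 0.05 shift [-0.08 -0.   10.55] rot [-0.    -0.001  0.   ] F [0.52 0.57 0.26] w 0.002
```

View pics/c15.png

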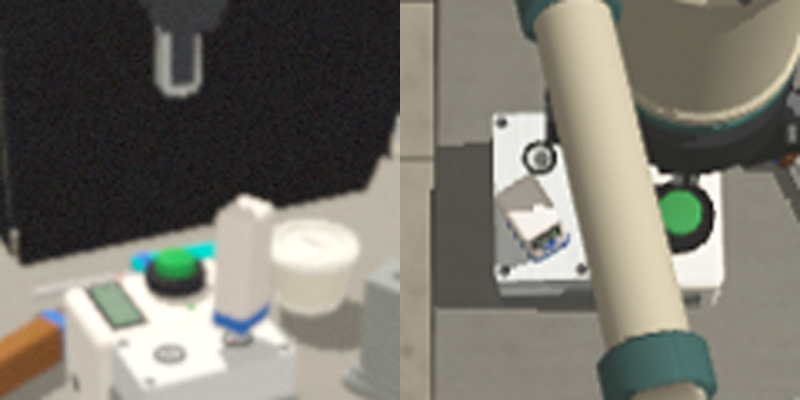

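Call:
send_rows:
  increments: [0,0,0.8,0,0,0,1,0,0,2.4,0,0,0,1,0,0,4.3,0,0,0,1,0,0,6.2,0,0,0,1,0,0,8.1,0,0,0,1,0,0,9.7,0,0,0,1,0,0,10.4,0,0,0,1,0,0,10.5,0,0,0,1]

```text
time_s: 26.9
eef_pos: [520.1, 186.8, 112.5]
ee_rot: [-0.0, 1.0, -0.0, -0.0]
wrist_force: [-0.1, 0.4, -0.1]
width: 0.004
```

Run:
```python
from h import *
go([520.7,186.7,100],90)
cv2.imwrite("pics/scene13.png",robot.capture("scene")[:,:,::-1])
a=cv2.imread("pics/scene13.png")[150:250,260:360]
cv2.imwrite("pics/c16.png",cv2.resize(a,None,fx=5,fy=5,interpolation=2))
```

```text
t 26.9 pos [520.1 186.8 112.5] yaw 90.0 tilt 0.04 shift [-0.07 -0.01  1.25] rot [-0.    -0.001  0.   ] F [-0.07  0.41 -0.09] w 0.004
```

View pics/c16.png

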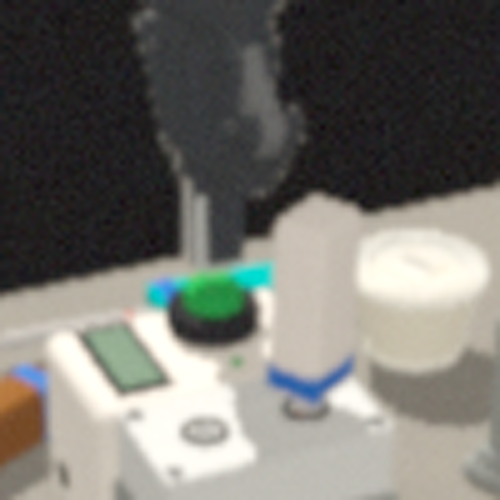

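Call:
send_rows:
  increments: [0,0,0.3,0,0,0,1,0,0,0.6,0,0,0,1,0,0,0.8,0,0,0,1,0,0,1.0,0,0,0,1,0,0,1.2,0,0,0,1,0,0,1.3,0,0,0,1,0,0,1.35,0,0,0,1,0,0,1.35,0,0,0,1]

```text
time_s: 27.95
eef_pos: [520.3, 186.8, 99.7]
ee_rot: [-0.0, 1.0, 0.0, 0.0]
wrist_force: [-0.8, 0.6, 4.0]
width: 0.0
```

Run:
```python
from h import *
go([520.7,186.7,100],90)
cv2.imwrite("pics/scene14.png",robot.capture("scene")[:,:,::-1])
a=cv2.imread("pics/scene14.png")[150:250,260:360]
cv2.imwrite("pics/c17.png",cv2.resize(a,None,fx=5,fy=5,interpolation=2))
```

```text
t 27.95 pos [520.3 186.8  99.7] yaw 90.0 tilt 0.02 shift [-0.04 -0.01 -0.03] rot [0. 0. 0.] F [-0.84  0.63  3.96] w 0.0
```

View pics/c17.png

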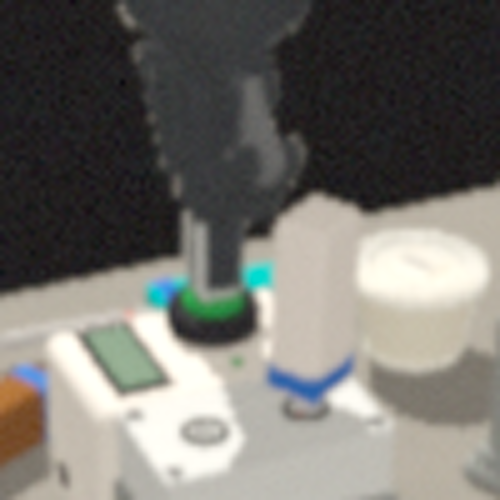

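Call:
send_rows:
  increments: [0,0,0.05,0,0,0,1,0,0,0.05,0,0,0,1,0,0,0.05,0,0,0,1,0,0,-0.5,0,0,0,1,0,0,-2,0,0,0,1,0,0,-5,0,0,0,1,0,0,-8,0,0,0,1,0,0,-10,0,0,0,1]

```text
time_s: 29.0
eef_pos: [520.8, 187.0, 201.7]
ee_rot: [-0.0, 1.0, 0.0, 0.001]
wrist_force: [0.1, 0.5, -0.4]
width: -0.004
```

Run:
```python
from h import *
go([520.7,186.7,200],90)
cv2.imwrite("pics/scene15.png",robot.capture("scene")[:,:,::-1])
cv2.imwrite("pics/top15.png",robot.capture("top")[:,:,::-1])
a=cv2.imread("pics/scene15.png")[150:250,260:360];b=cv2.imread("pics/top15.png")[100:300,220:420]
cv2.imwrite("pics/c18.png",np.hstack([cv2.resize(a,(400,400),interpolation=2),cv2.resize(b,(400,400),interpolation=2)]))
```

```text
t 29.0 pos [520.8 187.  201.7] yaw 90.0 tilt 0.14 shift [ 0.01 -0.03  0.17] rot [0.001 0.002 0.   ] F [ 0.13  0.46 -0.4 ] w -0.004
```

View pics/c18.png

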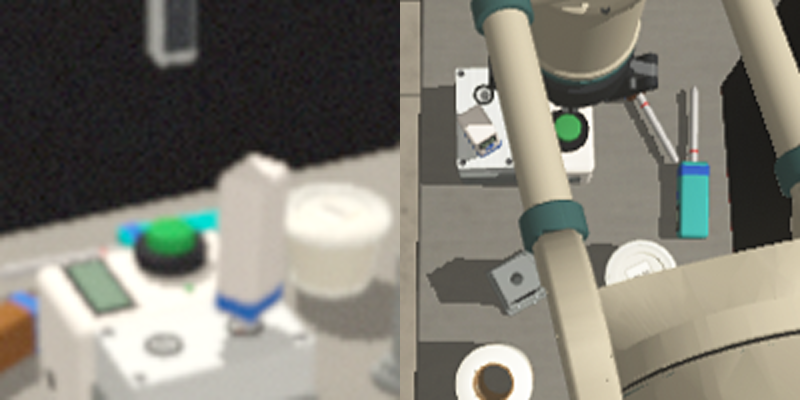

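Run:
```python
from h import *
for i in(8,9,10,11,12,13,14,15):
    im=cv2.imread(f"pics/scene{i}.png");h=cv2.cvtColor(im,cv2.COLOR_BGR2HSV)
    m=cv2.inRange(h,(105,130,80),(122,255,255));m[:,:310]=0;m[:, 345:]=0;m[:215]=0
    ys,xs=np.nonzero(m);k=xs.round()
    print(i,len(xs),xs.mean().round(2),ys.mean().round(2),ys.max(),xs.min(),xs.max(),[ys[xs==c].max() if (xs==c).any() else None for c in range(314,333)])
for z in(92,94,96,98,100): print(z,proj("scene",np.array([511.5,264.6,z])).round(2))
im=cv2.imread("pics/scene15.png");cv2.imwrite("pics/c19.png",cv2.resize(im[185:240,305:345],None,fx=10,fy=10,interpolation=2))
im=cv2.imread("pics/scene10.png");cv2.imwrite("pics/c20.png",cv2.resize(im[185:240,305:345],None,fx=10,fy=10,interpolation=2))
cv2.imwrite("pics/c21.png",np.hstack([cv2.imread("pics/c20.png"),cv2.imread("pics/c19.png")]))
```

```text
8 28 320.79 219.61 222 314 328 [np.int64(218), np.int64(219), np.int64(220), np.int64(220), np.int64(220), np.int64(221), np.int64(221), np.int64(222), np.int64(222), np.int64(221), np.int64(220), np.int64(219), np.int64(219), np.int64(218), np.int64(217), None, None, None, None]
9 26 320.19 227.69 230 314 328 [np.int64(227), np.int64(227), np.int64(228), np.int64(228), np.int64(228), np.int64(229), np.int64(229), np.int64(230), np.int64(230), np.int64(229), np.int64(228), np.int64(227), np.int64(226), np.int64(225), np.int64(225), None, None, None, None]
10 27 320.3 228.74 231 314 328 [np.int64(228), np.int64(228), np.int64(229), np.int64(229), np.int64(229), np.int64(230), np.int64(230), np.int64(231), np.int64(231), np.int64(231), np.int64(229), np.int64(228), np.int64(227), np.int64(226), np.int64(225), None, None, None, None]
11 23 320.74 226.52 229 315 328 [None, np.int64(226), np.int64(226), np.int64(226), np.int64(227), np.int64(227), np.int64(228), np.int64(228), np.int64(229), np.int64(228), np.int64(227), np.int64(226), np.int64(225), np.int64(225), np.int64(224), None, No
[... 520 characters left out ...]
nt64(225), np.int64(224), None, None, None, None]
14 26 320.54 226.38 229 314 328 [np.int64(225), np.int64(226), np.int64(226), np.int64(226), np.int64(227), np.int64(227), np.int64(228), np.int64(228), np.int64(229), np.int64(228), np.int64(227), np.int64(226), np.int64(226), np.int64(225), np.int64(224), None, None, None, None]
15 25 320.88 226.56 229 315 328 [None, np.int64(226), np.int64(226), np.int64(226), np.int64(227), np.int64(228), np.int64(228), np.int64(228), np.int64(229), np.int64(228), np.int64(227), np.int64(226), np.int64(226), np.int64(225), np.int64(224), None, None, None, None]
92 [320.4  228.98]
94 [320.42 228.13]
96 [320.44 227.28]
98 [320.46 226.43]
100 [320.48 225.57]
```

View pics/c21.png

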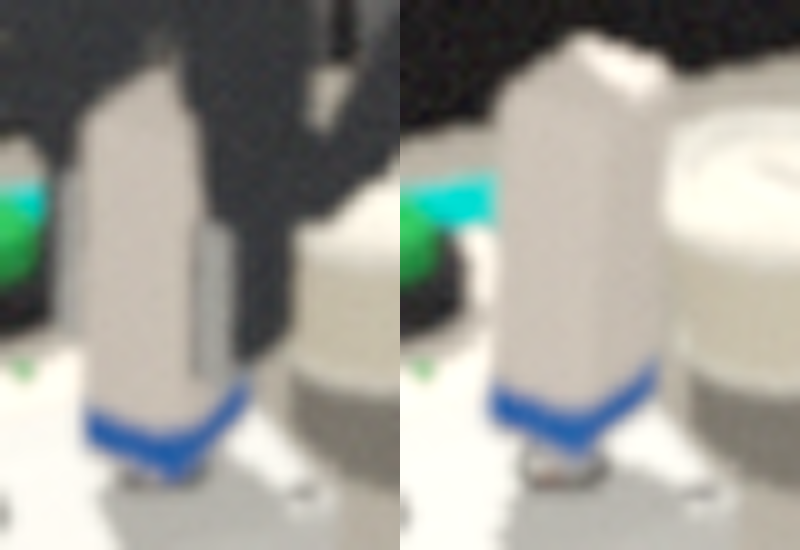

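Run:
```python
from h import *
T={5:(512.1,263.1,210.5),6:(511.6,263.1,194.5),7:(511.7,263.4,178.9),8:(511.4,264.5,133.1),9:(511.4,264.6,114.7),10:(511.7,264.7,112.8),15:(511.5,264.6,0)}
for i,t in T.items():
    im=cv2.imread(f"pics/scene{i}.png");h=cv2.cvtColor(im,cv2.COLOR_BGR2HSV).astype(int)
    m=((h[...,0]>=105)&(h[...,0]<=122)&(h[...,1]>130)&(h[...,2]>80));m[:,:310]=0;m[:,345:]=0;m[:150]=0
    ys,xs=np.nonzero(m);vb=ys.mean()
    r=im[...,2].astype(float)-im[...,1];r=np.clip(r-15,0,None);w=r[150:236,316:327];w=w*(w>8);w[:int(vb)-150+2]=0
    y,x=np.mgrid[150:236,316:327]
    vr=(w*y).sum()/w.sum() if w.sum() else np.nan
    zz=np.linspace(60,250,1901);pv=np.array([proj("scene",np.array([t[0],t[1],z]))[1] for z in zz])
    print(i,"blue",vb.round(2),"z",np.interp(-vb,-pv[::1],zz).round(1),"-TCP",(np.interp(-vb,-pv,zz)-t[2]).round(1),"red",vr,"z",np.interp(-vr,-pv,zz).round(1),w.sum())
    if i in(15,10): print(im[228:235,314:328,2].astype(int)-im[228:235,314:328,1])
```

```text
5 blue 182.84 z 193.6 -TCP -16.9 red 191.50422535211268 z 175.4 355.0
6 blue 190.5 z 177.4 -TCP -17.1 red 198.80842911877394 z 159.6 261.0
7 blue 198.23 z 161.0 -TCP -17.9 red 206.2086956521739 z 143.5 115.0
8 blue 219.61 z 113.8 -TCP -19.3 red 226.49640287769785 z 97.8 139.0
9 blue 227.69 z 95.0 -TCP -19.7 red nan z nan 0.0
10 blue 228.88 z 92.3 -TCP -20.5 red nan z nan 0.0
[[-38 -51 -48 -39 -29 -22 -13 -16 -17 -24 -30 -34 -19  -3]
 [-14 -27 -41 -48 -49 -44 -42 -44 -44 -47 -43 -24  -7   1]
 [  0  -1 -12 -18 -30 -44 -52 -59 -58 -47 -28 -12   0   3]
 [  3   2   1   0  -7 -19 -24 -39 -45 -30 -16  -4   1   4]
 [  3   3   3   3   1  -2  -2 -16 -23 -13  -8  -1   1   4]
 [  3   1   3   2   4   4   3  -3  -3  -3   0   2   2   2]
 [  2   2   4   4   2   3   4   1   2   1   0   1   2   2]]
15 blue 226.52 z 97.8 -TCP 97.8 red nan z nan 0.0
[[  1   1   0  -5 -20 -33 -43 -59 -60 -45 -22  -5   0   1]
 [  2   3   1   2  -3 -10 -18 -31 -37 -30  -9   0   2   3]
 [  1   3   3   2   3   2   0  -8 -14  -8  -2   2   2   3]
 [  0   3   1   2   3   6   7   2  -2   0   1   3   2   2]
 [  1   1   1   2   7  13  12   8   2   2   3   3   1   3]
 [  0   2   1   4   5  12  11   7   2   3   2   4   3   3]
 [  2   2   3   2   2   3   3   4   1   1   3   1   1   3]]
```

```bash
python3 -c "
from plant import robot
print(robot.hand_in())"
```

```text
the job is handed in; nothing more can be done
None
```

The probe is standing in the front well (well_a), which turned out to be the clear one, and I've handed the job in.

- **Insertion:** The stem passed the height where the cap would have stopped it. It met the spring bottom with the tip about 10 mm above the worktop. Wrist force there was 11.4 N including drag, well under the 25 N limit. The insertion line was below the mouth, so I did not use the other well.
- **Release:** I let go, and the opening fingers lifted the probe about 5 mm off the bottom. The camera puts the tip at about 14–15 mm, with the limit at 19.5 mm. The line is about 3–4 mm below the mouth. I did not push it down again, so it is home by the criterion but not hard on the bottom.
- **Start button:** I pressed it with shut fingers to about 4.3 mm, at 4.0 N. The last picture shows it out again and the probe upright, with the gripper about 100 mm above the button. I handed in at about 29 s.

**Disagreeing checks:** The two cameras differed by about 4 mm on the well positions. I settled that by comparing the stem with the well mouth in the scene view, and by the side force on the wrist while inserting.

**Look-alikes:** The brown and turquoise probes, upright at first, were lying on the worktop when I next looked properly. The arm had not gone near them, and the parts I could see were still on the worktop. The cup and film roll look unmoved. I did not recheck the jigger at the end, but the arm did not go near it.

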